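# Load the manifold's collecting rack in reverse order

## Robot

A 6-joint arm with a two-finger parallel gripper is mounted at the origin on the work surface. World frame = base frame: x ahead of the robot, y to its left, z up, the work surface at z = 0. Lengths are in mm, angles in rad, forces in N, time in s.
With the tool pointing down it reaches from about 325 to 875 mm from the base axis. Payload 4.4 kg.
Tool frame: the origin (TCP) lies on the centre line of the jaws, within the pads' length; the fingertips stand ahead of it and the grasp point (between the pads) lies 6 mm ahead of it (ctrl.tcp_to_tips is the z of the fingertips in the tool frame, in mm); z points along the fingers, y is the line along which they close (so a half turn about z gives the same grasp; the last joint's range is limited). The gripper opens to 85 mm and grips with 20 to 120 N. Pads are 22 mm wide; open, the fingers measure 114 mm over their backs; the gripper's body (76 mm by 85 mm) begins 54 mm behind the grasp point. The pads swing forward as they close: fully open they stand 13 mm farther back than shut.
Start: joints at [-1.262, 0.207, 1.542, -0, 1.393, -0.15], TCP at [254.64, -515.544, 256.282] pointing down, gripper open.
Joint ranges: [-2.73, 2.73], [-0.86, 2.22], [0.23, 2.46], [-1.11, 4.25], [0.08, 2.63], [-2.82, 2.82]. Speed limits (rad/s): [2.79, 2.79, 3.14, 3.14, 3.14, 3.14].

## Interface

Orientations are given as a 3x3 rotation matrix whose columns are the frame's x, y, z axes.
In Python, from plant import ctrl, sensors, optics gives the robot as it stands. Calls block until the motion is done:
- ctrl.move_ptp(position, orientation): joint-space move of the TCP to a pose.
- ctrl.move_l(position, rot=None, vel=150, threshold=None): straight line of the TCP; rot=None keeps the orientation; vel is the mean speed in mm/s. With threshold (N) it stops when the force on the tool has changed by that much, and returns True; else False.
- ctrl.set_joints(angles): joint-space move.
- ctrl.gripper_to(opening, force=None): finger opening in mm; force is the grip in N (None keeps the last); returns when the fingers have stopped.
- ctrl.hold(seconds).
- ctrl.solve_ik(position, orientation): joint angles nearest the present ones, or None.
- sensors.read_state(): the state.
- optics.grab_frame(name): name is "scene" or "side" or "wrist"; returns (picture, depth): 384x512x3 uint8, red, green, blue; 384x512 float32, mm along the optical axis (not along the pixel's ray), 0 where there is no reading.
- optics.camera_params(name): a dict with "mtx" (3x3 intrinsics, pixels), "R" (3x3) and "t" (3): a world point X has camera coordinates R X + t; the wrist camera has in their place "T_tool_cam" (4x4, takes a point from camera to tool coordinates, whose origin is the TCP and whose axes are the flange's). Camera axes: x right, y down, z forward; pixel columns grow to the right and rows downward; lengths in mm; the calibration is good to about 2 mm. A picture is of the moment at which its call begins: read the wrist's pose just before it. camera_params takes no time and is no camera call.
A pose or a line that the arm cannot do raises ctrl.MotionError and nothing moves.
- ctrl.finish_job(): hands the job in; it is judged then, once.
The state is a dict: "t": time; "q": joint angles; "qvel": joint speeds; "tau": joint torques, N m; "eef_pos": TCP position; "eef_rot": TCP orientation; "force": force on the tool from outside, world axes, zero at the start; "wrist_torque": the same for the moment, N m; "grip_width": finger opening in mm; "grasp_force": force on a finger pad.
Only numpy, scipy, OpenCV 4.12 (cv2) and the standard library are available. Lean on these libraries where they do the work, as an engineer would, in place of code of your own. Each camera call takes 0.05 s, during which the arm holds its last target. There are 200 camera calls.

## Task

The aluminium rack goes into the vacuum manifold turned end for end, so move the four amber sample vessels from the black sockets into its four bays in reverse order: the vessel at the left end of the socket row goes to the right end of the rack, and so on, one in each bay. Lower each one until it stands upright on the floor of its bay before letting go (they are glass: do not drop them), and knock none over.

Things in the scene. Friction and masses are not known exactly. Their poses are not given: they have to be found in the camera images.
- slim_vial: round amber glass vial, 32 mm across and 72 mm tall, with a white cap 34 mm across above it; 95 mm tall in all, about 60 g. Grip: the cap and upper body, around 72 to 85 mm above its underside. Origin: centre of its underside, z up.
- squat_jar: low round amber glass jar, 50 mm across, with a white cap 51 mm across from 34 to 56 mm; 56 mm tall in all, about 120 g. Grip: the cap, around 40 to 45 mm above its underside. Origin: centre of its underside, z up.
- cone_flask: conical amber glass flask, 54 mm across at the foot, narrowing to a 24 mm neck at 52 mm height, with a white cap 28 mm across from 68 to 92 mm; 92 mm tall in all, about 90 g. Grip: the cap, around 80 mm above its underside. Origin: centre of its underside, z up.
- square_bottle: square amber glass bottle, 38 by 38 mm and 56 mm tall, with a round 24 mm neck and a white cap 28 mm across from 68 to 90 mm; 90 mm tall in all, about 110 g; it starts within about 20 degrees of square to its socket. Grip: the cap, around 79 mm above its underside. Origin: centre of its underside, z up.
- socket_a: one of four alike fixed black plastic sockets in a row on the white board (pitch 80 mm), 74 by 74 mm, 16 mm tall, floor 4 mm and walls 4 mm thick. At the start slim vial stands loosely in it (within 5 mm of its middle), so it keeps showing where that came from; its place in the row varies. Origin: centre of its underside, 8 mm above the table; y along the row.
- socket_b: one of four alike fixed black plastic sockets in a row on the white board (pitch 80 mm), 74 by 74 mm, 16 mm tall, floor 4 mm and walls 4 mm thick. At the start squat jar stands loosely in it (within 5 mm of its middle), so it keeps showing where that came from; its place in the row varies. Origin: centre of its underside, 8 mm above the table; y along the row.
- socket_c: one of four alike fixed black plastic sockets in a row on the white board (pitch 80 mm), 74 by 74 mm, 16 mm tall, floor 4 mm and walls 4 mm thick. At the start cone flask stands loosely in it (within 5 mm of its middle), so it keeps showing where that came from; its place in the row varies. Origin: centre of its underside, 8 mm above the table; y along the row.
- socket_d: one of four alike fixed black plastic sockets in a row on the white board (pitch 80 mm), 74 by 74 mm, 16 mm tall, floor 4 mm and walls 4 mm thick. At the start square bottle stands loosely in it (within 5 mm of its middle), so it keeps showing where that came from; its place in the row varies. Origin: centre of its underside, 8 mm above the table; y along the row.
- carrier: fixed white plastic board, 100 by 335 mm, 8 mm thick, carrying the row of black sockets, centred at x = 0, y = +120, +40, -40, -120 mm in its frame. Origin: centre of its underside, on the table; y along the row, to the robot's left (within 20 degrees), x away from the robot.
- rack: fixed aluminium rack, 78 by 324 by 20 mm tall, empty at first, left or right of the carrier; four bays in a row centred at x = 0, y = +120, +40, -40, -120 mm in its frame, 66 by about 74 mm inside; floor top 6 mm up, walls 6 mm thick. Origin: centre of its underside, on the table; y along the row, to the robot's left (within 20 degrees), x away from the robot.

How it is judged:
By the outcome, as a careful person would: the job done as asked, in the order asked, and still so for the second after the job is handed in, with the robot touching nothing.
It also fails if it takes over 109 s, if anything falls off the work surface, if the arm or the gripper's body presses on something with over 40 N, if the wrist force passes 120 N, or if a joint passes its speed limit or range.

## Working session

There is one attempt and no reset: what is moved stays moved. The work goes in short steps, each a Python script; the robot and the scene stay as the last script left them, time stands still between calls to the robot, and variables do not carry over. Pictures are saved under pics/ and viewed, at most 14 in all, crops included, and the job is handed in when it is done.

```bash
ls; mkdir -p pics
python3 - <<'E'
from plant import ctrl,sensors,optics
import cv2,numpy as np
ims=[]
for n in("scene","side"):
    p,d=optics.grab_frame(n); np.savez(f"/tmp/{n}.npz",p=p,d=d)
    cv2.imwrite(f"pics/{n}0.png",p[:,:,::-1])
    c=optics.camera_params(n); print(n,c["mtx"].round(1).tolist(),(-c["R"].T@c["t"]).round(0),(d>0).mean())
s=sensors.read_state();print(s["t"],s["eef_rot"].round(3) if hasattr(s["eef_rot"],"round") else s["eef_rot"],ctrl.tcp_to_tips,s["grip_width"])
print(optics.camera_params("wrist"))
E
```

```text
pics
scene [[370.2, 0.0, 257.6], [0.0, 370.2, 186.7], [0.0, 0.0, 1.0]] [964.  27. 743.] 0.9959818522135416
side [[368.8, 0.0, 256.9], [0.0, 368.8, 197.8], [0.0, 0.0, 1.0]] [ 14. 525. 738.] 0.9961395263671875
0.1 [[ 0.897  0.443 -0.001]
 [ 0.443 -0.897  0.002]
 [ 0.    -0.002 -1.   ]] 25.0 85.15884325994321
{'mtx': array([[301.8140927 ,   0.        , 264.46907096],
       [  0.        , 301.8140927 , 190.74748656],
       [  0.        ,   0.        ,   1.        ]]), 'T_tool_cam': array([[-1.31021042e-03, -9.57581523e-01, -2.88159523e-01,
         7.28316093e+01],
       [ 9.99998992e-01, -1.41243504e-03,  1.46837406e-04,
         2.49694481e-02],
       [-5.47615394e-04, -2.88159040e-01,  9.57582408e-01,
        -1.17301029e+02],
       [ 0.00000000e+00,  0.00000000e+00,  0.00000000e+00,
         1.00000000e+00]])}
```

View pics/scene0.png

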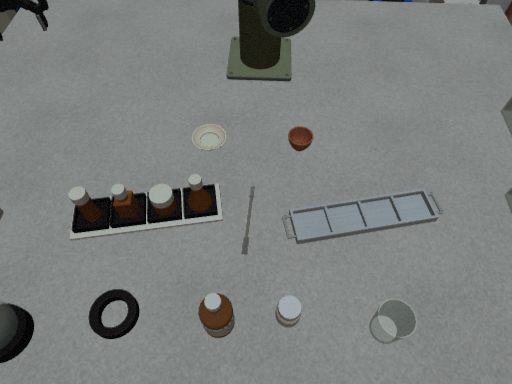

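View pics/side0.png

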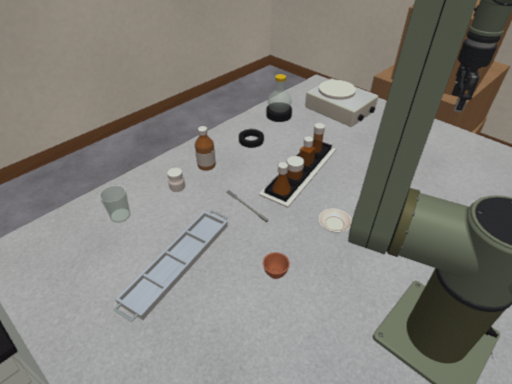

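The scene camera looks back at the robot, so image right is +y. Left to right, the sockets hold the vial (80,200), bottle (122,200), jar (163,200) and flask (199,195). The empty rack runs from (290,225) to (437,207) on the robot's left. Next I'll locate the caps and the rack.

```bash
cat > h.py <<'E'
import numpy as np,cv2
from plant import ctrl,sensors,optics
def cam(n,s=None):
    c=optics.camera_params(n)
    if n!="wrist": return c["mtx"],c["R"].T,-c["R"].T@c["t"]
    T=c["T_tool_cam"];R=np.array(s["eef_rot"]);return c["mtx"],R@T[:3,:3],R@T[:3,3]+np.array(s["eef_pos"])
def ray(uv,C,z):
    K,R,o=C;uv=np.atleast_2d(uv).astype(float)
    d=np.c_[(uv-K[:2,2])/K[0,0],np.ones(len(uv))]@R.T
    return o+d*((z-o[2])/d[:,2])[:,None]
def world(d,C):
    K,R,o=C;v,u=np.mgrid[:d.shape[0],:d.shape[1]]
    p=np.stack([(u-K[0,2])/K[0,0]*d,(v-K[1,2])/K[1,1]*d,d],-1)
    return p@R.T+o
E
python3 - <<'E'
from h import *
for n in("scene","side"):
    f=np.load(f"/tmp/{n}.npz");p,d=f["p"],f["d"];C=cam(n);W=world(d,C)
    hsv=cv2.cvtColor(p,cv2.COLOR_RGB2HSV)
    tab=W[...,2][(W[...,0]>300)&(W[...,0]<700)&(abs(W[...,1])<400)];print(n,"table z",np.median(tab))
    m=((hsv[...,2]>130)&(hsv[...,1]<60)&(W[...,2]>48)&(W[...,2]<125)&(d>0)&(np.hypot(W[...,0],W[...,1])>300)).astype(np.uint8)
    k,l,st,ce=cv2.connectedComponentsWithStats(m)
    for i in range(1,k):
        if st[i,4]>25:
            q=W[l==i]; t=q[q[:,2]>np.percentile(q[:,2],95)-6]
            print("white",ce[i].round(0),st[i,4],"zmax",np.percentile(q[:,2],95).round(0),"topmean",t.mean(0).round(0),"bbox",q.min(0).round(0),q.max(0).round(0))
    # rack: raised points on the +y side
    r=((W[...,2]>4)&(W[...,2]<30)&(W[...,0]>350)&(W[...,0]<650)&(W[...,1]>30)&(W[...,1]<480)&(d>0)).astype(np.uint8)
    k,l,st,ce=cv2.connectedComponentsWithStats(r)
    i=1+np.argmax(st[1:,4]);q=W[l==i]
    rc=cv2.minAreaRect(q[:,:2].astype(np.float32));print("rack",st[i],rc,np.percentile(q[:,2],[5,50,95]))
    b=((hsv[...,2]<60)&(W[...,2]<40)&(W[...,2]>2)&(W[...,1]<0)&(W[...,0]>350)&(W[...,0]<650)&(d>0)).astype(np.uint8)
    w=((W[...,2]>4)&(W[...,2]<30)&(W[...,0]>350)&(W[...,0]<650)&(W[...,1]<40)&(W[...,1]>-420)&(d>0)).astype(np.uint8)
    k,l,st,ce=cv2.connectedComponentsWithStats(w);i=1+np.argmax(st[1:,4]);q=W[l==i]
    print("carrier",st[i],cv2.minAreaRect(q[:,:2].astype(np.float32)))
E
```

```text
scene table z 1.0210802193061
white [194. 179.] 113 zmax 106.0 topmean [ 529. -119.  104.] bbox [ 517. -132.  101.] [ 543. -105.  107.]
white [117. 189.] 115 zmax 104.0 topmean [ 559. -274.  103.] bbox [ 545. -288.  100.] [ 573. -261.  106.]
white [160. 193.] 354 zmax 71.0 topmean [ 545. -196.   69.] bbox [ 521. -220.   65.] [ 571. -171.   73.]
white [ 76. 193.] 179 zmax 109.0 topmean [ 576. -352.  108.] bbox [ 559. -369.  105.] [ 592. -335.  111.]
white [289. 306.] 427 zmax 62.0 topmean [773.  82.  60.] bbox [752.  61.  57.] [794. 103.  64.]
white [395. 303.] 77 zmax 87.0 topmean [767. 267.  85.] bbox [757. 234.  82.] [784. 297.  89.]
white [386. 330.] 76 zmax 87.0 topmean [809. 242.  85.] bbox [788. 232.  48.] [822. 259.  88.]
white [412. 329.] 46 zmax 87.0 topmean [809. 287.  85.] bbox [787. 267.  83.] [823. 299.  88.]
rack [ 282  188  161   56 4916] ((546.980224609375, 252.35067749023438), (80.98895263671875, 362.0381774902344), 12.658366203308105) [ 4.77676891  7.61252894 20.98014495]
carrier [  69  183  154   57 4167] ((553.2184448242188, -236.62928771972656), (102.544830322265
[... 701 characters left out ...]
  107.]
white [174. 172.] 124 zmax 63.0 topmean [771.  85.  61.] bbox [751.  63.  51.] [794. 105.  64.]
white [112. 192.] 301 zmax 87.0 topmean [795. 265.  85.] bbox [756. 234.  48.] [825. 301.  88.]
white [ 33. 373.] 89 zmax 120.0 topmean [470. 603. 120.] bbox [468. 601.  48.] [472. 605. 125.]
white [ 21. 378.] 260 zmax 115.0 topmean [470. 622. 113.] bbox [469. 608.  53.] [473. 639. 124.]
rack [ 113  210  114  113 4090] ((553.0667724609375, 254.04849243164062), (95.17491149902344, 364.3714904785156), 11.97512149810791) [ 5.36310549  8.62643093 21.65378116]
carrier [ 258  142   78   65 1375] ((555.0472412109375, -234.22125244140625), (107.4146728515625, 338.7752685546875), 10.36866569519043)
```

Both cameras agree to about 3 mm, and the caps lie on the 80 mm pitch at the right heights. I'll view both rows from above with the wrist camera to refine this.

```bash
cat >> h.py <<'E'
def rot(a,s=1):  # tool down, tool y along s*(cos a, sin a)
    y=s*np.array([np.cos(a),np.sin(a),0]);z=np.array([0,0,-1.]);return np.c_[np.cross(y,z),y,z]
E
python3 - <<'E'
from h import *
for name,c,a in(("car",(553,-236),10.7),("rack",(550,253),12.4)):
    a=np.radians(a)+np.pi/2
    for s in(1,-1):
        R=rot(a,s);pos=np.array([*c,330.])
        q=ctrl.solve_ik(pos,R);print(name,s,None if q is None else np.round(q,2))
    R=rot(a,-1); 
    try: ctrl.move_ptp(pos,R)
    except ctrl.MotionError as e:
        print(e); ctrl.move_ptp(pos,rot(a,1))
    s=sensors.read_state();p,d=optics.grab_frame("wrist")
    np.savez(f"/tmp/{name}.npz",p=p,d=d,R=s["eef_rot"],o=s["eef_pos"])
    cv2.imwrite(f"pics/{name}.png",p[:,:,::-1]);print(s["t"],np.round(s["eef_pos"],1))
E
```

```text
car 1 [-0.55  0.22  1.38 -0.    1.55 -2.3 ]
car -1 [-0.55  0.22  1.38 -0.    1.55  0.84]
1.6333 [ 552.5 -236.8  329.6]
rack 1 [ 0.29  0.23  1.37 -0.    1.55 -1.5 ]
rack -1 [ 0.29  0.23  1.37 -0.    1.55  1.64]
3.4667 [550.5 251.9 330. ]
```

View pics/car.png

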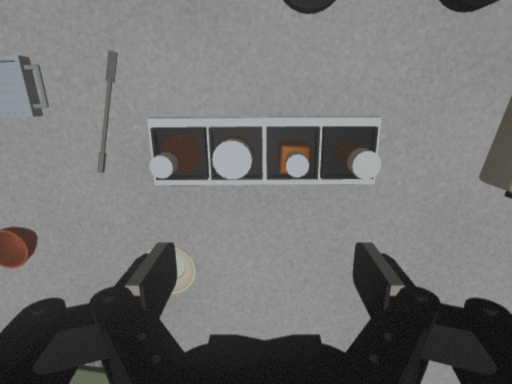

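View pics/rack.png

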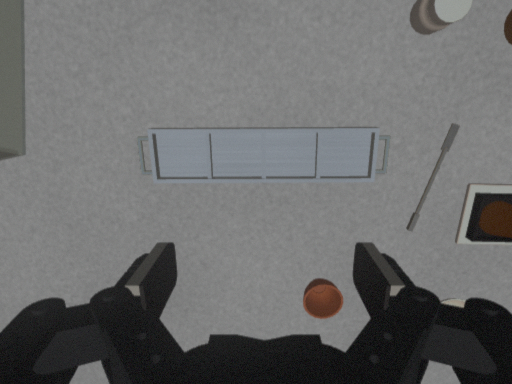

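The carrier view shows the caps at (163,165) flask, (232,159) jar, (297,164) bottle and (365,163) vial. The rack view shows the rack's outer rim from about (150,128) to (378,182), with a handle at each end.

Run:
```python
from h import *
def load(n):
    f=np.load(f"/tmp/{n}.npz");s=dict(eef_rot=f["R"],eef_pos=f["o"]);return f["p"],f["d"],cam("wrist",s)
p,d,C=load("car");W=world(d,C);hsv=cv2.cvtColor(p,cv2.COLOR_RGB2HSV)
m=((hsv[...,2]>110)&(hsv[...,1]<70)&(W[...,2]>55)&(W[...,2]<125)).astype(np.uint8);m[250:]=0
k,l,st,ce=cv2.connectedComponentsWithStats(m)
for i in range(1,k):
    if st[i,4]<80: continue
    q=W[l==i];zt=np.median(q[:,2]);mm=((l==i)&(W[...,2]>zt-4)).astype(np.uint8)
    c=max(cv2.findContours(mm,0,cv2.CHAIN_APPROX_NONE)[0],key=len)
    uv,r=cv2.minEnclosingCircle(c);e=cv2.fitEllipse(c)
    print("cap",np.round(e[0],1),np.round(e[1],1),"z",zt.round(1),"pos",ray(e[0],C,zt)[0].round(1),"dia",((e[1][0]+1)*(C[2][2]-zt)/C[0][0,0]).round(1))
w=((W[...,2]>4)&(W[...,2]<35)&(W[...,0]<640)&(W[...,0]>450)&(W[...,1]<-60)).astype(np.uint8);w[225:]=0
k,l,st,ce=cv2.connectedComponentsWithStats(w);i=1+np.argmax(st[1:,4]);print("car",cv2.minAreaRect(W[l==i][:,:2].astype(np.float32)))
p,d,C=load("rack");W=world(d,C)
w=((W[...,2]>3)&(W[...,2]<35)).astype(np.uint8);w[215:]=0;w[:100]=0;w[:,:153]=0;w[:,375:]=0
k,l,st,ce=cv2.connectedComponentsWithStats(w);i=1+np.argmax(st[1:,4]);print("rack mid part",st[i],cv2.minAreaRect(W[l==i][:,:2].astype(np.float32)))
# full rack end edges: gray profile along the row, mid band, avoiding handles' bar rows
g=cv2.cvtColor(p,cv2.COLOR_RGB2GRAY)
for sl in((slice(168,174)),(slice(158,163))):
    print("L",g[sl,138:164].mean(0).round().astype(int),"R",g[sl,366:394].mean(0).round().astype(int))
z=W[...,2];print("zL",z[150,138:164].round(),"zR",z[150,366:394].round())
for u in(180,238,291,345):print("floor z",np.median(z[145:165,u-8:u+8]).round(1),"rim col",z[120:190,u].round().astype(int).tolist())
cv2.imwrite("pics/rackz.png",cv2.resize(p[115:195,130:400,::-1],None,fx=2.9,fy=2.9))
```

```text
cap [231.7 159.2] [37.8 38.9] z 67.6 pos [ 545.3 -195.9   67.6] dia 48.7
cap [366.3 164.5] [26.4 29.5] z 106.7 pos [ 575.7 -351.5  106.7] dia 30.9
cap [160.6 166.3] [21.3 23.9] z 103.5 pos [ 529.4 -118.8  103.5] dia 25.4
cap [297.  165.1] [22.  22.8] z 101.7 pos [ 559.5 -274.3  101.7] dia 26.3
car ((552.4686279296875, -236.55812072753906), (100.08406066894531, 335.287353515625), 10.836170196533203)
rack mid part [  153   127   222    56 12180] ((546.696533203125, 252.5862579345703), (78.66224670410156, 324.4864501953125), 12.521632194519043)
L [130 128 124 122 117 115 105 105 116 118 117 117 117 120 133 137 137 130
  91  72  75  95 134 138 137 138] R [136 128  86  75  79 111 134 137 136 125 118 116 116 114 115 114 105 111
 116 119 119 130 131 129 129 127 128 130]
L [126 119 119 117 114  94 111 127 129 128 126 128 130 136 136 136 130  84
  71  76 102 135 138 138 138 138] R [138 137 129  87  74  78 109 133 136 136 133 129 130 131 130 129 124  96
 108 117 117 120 132 133 132 128 128 130]
zL [-1. 15. 15. 12. 13. -0. -1. -1. -1.  1. -0.  0. 20. 20. 19. 19. 19. 15.
 12.  5.  6.  4.  5.  6.
[... 449 characters left out ...]
 2, 18, 20, 20, 20, 20, 5, 5, 5, 5, 7, 6, 6, 5, 5, 6, 5, 4, 6, 5, 6, 5, 5, 7, 5, 6, 4, 8, 6, 6, 6, 5, 6, 5, 4, 5, 5, 6, 6, 6, 447, 5, 5, 5, 6, 6, 5, 5, 7, 6, 12, 17, 20, 20, 19, 18, 0, 1, 0, 0, 0, -1, 0]
floor z 5.6 rim col [-1, -1, 0, -1, -2, -1, 0, 6, 20, 20, 19, 19, 19, 6, 5, 4, 6, 7, 6, 5, 7, 5, 6, 5, 4, 6, 5, 7, 6, 7, 6, 5, 4, 6, 4, 6, 7, 4, 5, 5, 6, 6, 5, 5, 5, 5, 5, 6, 6, 6, 6, 6, 4, 5, 6, 7, 8, 13, 21, 20, 20, 20, 0, -1, -1, 0, -2, -1, -2, 0]
floor z 5.7 rim col [-1, -1, 0, 0, 0, 0, -1, 10, 21, 20, 20, 20, 5, 5, 7, 6, 6, 7, 6, 5, 6, 4, 5, 5, 7, 6, 6, 5, 5, 7, 6, 6, 5, 6, 5, 7, 6, 6, 7, 6, 6, 6, 6, 4, 7, 6, 5, 7, 7, 5, 5, 7, 6, 5, 6, 5, 9, 15, 19, 21, 20, 20, 0, 1, -2, 1, 0, -2, 0, 0]
```

View pics/rackz.png

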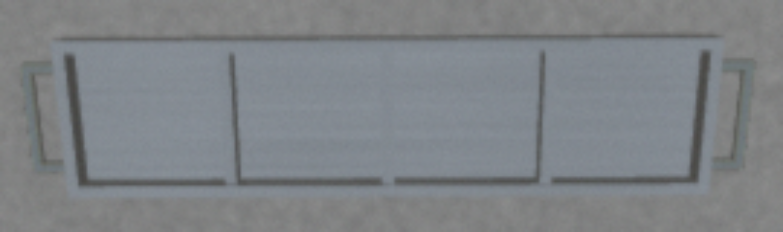

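The rack centre is (546.7, 252.5) with yaw 12.6°. Its size comes out at 78.7 x 324.5 mm and the floor at 6 mm, which all match. I'll move the flask first.

```bash
cat >> h.py <<'E'
RK=np.array([546.7,252.5]);RA=np.radians(12.6);CA=np.radians(10.8)
V=dict(flask=((529.4,-118.5),80,28,-120),jar=((545.3,-195.7),43,51,-40),
       bottle=((559.4,-274),79,28,40),vial=((575.8,-351.3),79,34,120))
def bay(y): return RK+y*np.array([-np.sin(RA),np.cos(RA)])
UP=235
def log(m):
    s=sensors.read_state();print(m,"t%.1f"%s["t"],"pos",np.round(s["eef_pos"],1),"w%.1f"%s["grip_width"],"gf%.1f"%s["grasp_force"],"F",np.round(s["force"],1));return s
def move(n,sg=-1):
    (x,y),h,w,by=V[n];op=min(w+28,82)
    R1,R2=rot(CA,sg),rot(RA,sg);z1=12+h-6;z2=6+h-6;bx,b_y=bay(by)
    ctrl.gripper_to(op,40)
    ctrl.move_ptp([x,y,UP],R1);ctrl.move_l([x,y,z1],vel=120)
    ctrl.gripper_to(w-6,40);s=log(n+" gripped")
    if abs(s["grip_width"]-w)>4: raise SystemExit("bad grip")
    ctrl.move_l([x,y,z1+25],vel=60);ctrl.move_l([x,y,UP],vel=200)
    ctrl.move_ptp([bx,b_y,UP],R2);s=log("over bay")
    if abs(s["grip_width"]-w)>4: raise SystemExit("lost")
    ctrl.move_l([bx,b_y,z2+9],vel=120);ctrl.hold(.2)
    t=ctrl.move_l([bx,b_y,z2-5],vel=12,threshold=3);log(f"touch {t} nominal z {z2}")
    ctrl.hold(.2)
def release(n):
    (x,y),h,w,by=V[n];bx,b_y=bay(by)
    ctrl.gripper_to(min(w+28,82));ctrl.move_l([bx,b_y,UP],vel=150);log("released")
E
python3 - <<'E'
from h import *
for s in(1,-1):
    for P,a in((V["flask"][0],CA),(V["vial"][0],CA),(bay(-120),RA),(bay(120),RA)): print(s,np.round(ctrl.solve_ik([*P,UP],rot(a,s)),2)[[0,5]])
move("flask",-1)
for n in("side","scene"):
    p,_=optics.grab_frame(n);cv2.imwrite(f"pics/{n}1.png",p[:,:,::-1])
E
```

```text
1 [-0.38 -0.57]
1 [-0.68 -0.86]
1 [ 0.09 -0.13]
1 [0.48 0.26]
-1 [-0.38  2.57]
-1 [-0.68  2.28]Traceback (most recent call last):
  File "<stdin>", line 3, in <module>
    return _wrapfunc(a, 'round', decimals=decimals, out=out)
    return _wrapit(obj, method, *args, **kwds)
    result = getattr(arr, method)(*args, **kwds)
TypeError: unsupported operand type(s) for *: 'NoneType' and 'float'
```

Nothing moved. IK rules out sign -1 for the rack, so I'll use +1.

Run:
```python
from h import *
move("flask",1)
for n in("side","scene"):
    p,_=optics.grab_frame(n);cv2.imwrite(f"pics/{n}1.png",p[:,:,::-1])
p=cv2.imread("pics/side1.png");cv2.imwrite("pics/side1c.png",cv2.resize(p[150:350,60:380],None,fx=2.4,fy=2.4))
```

```text
flask gripped t7.6 pos [ 529.8 -118.7   86.8] w26.6 gf39.1 F [-1.7  0.3  3.8]
over bay t9.9 pos [572.6 134.3 234.2] w26.8 gf39.3 F [-0.5 -0.3 -2. ]
touch True nominal z 80 t12.2 pos [572.8 135.4  80.8] w27.2 gf39.7 F [-0.1  0.3  4.1]
```

View pics/side1c.png

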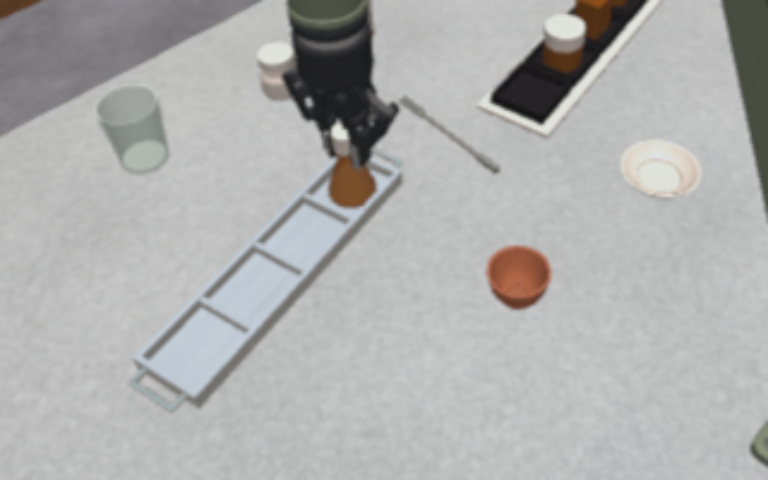

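The flask stands upright in the end bay, around (350,185) in the crop. It touched at 80.8 after being gripped 0.8 mm high, so it is on the floor. I'll release it and move the jar next.

Run:
```python
from h import *
release("flask")
move("jar",1)
p,_=optics.grab_frame("side");cv2.imwrite("pics/side2c.png",cv2.resize(p[150:350,60:380,::-1],None,fx=2.4,fy=2.4))
```

```text
released t14.1 pos [572.  135.3 233.6] w55.9 gf0.0 F [ 0.5 -0.4 -0.4]
jar gripped t17.8 pos [ 545.8 -196.    49.8] w49.8 gf41.6 F [-0.4  0.7  3.1]
over bay t20.8 pos [555.8 212.4 234.8] w50.2 gf41.7 F [ 0.2  0.3 -0.6]
touch True nominal z 43 t23.4 pos [555.3 213.5  43.8] w50.1 gf41.8 F [-1.  -1.2  4.5]
```

View pics/side2c.png

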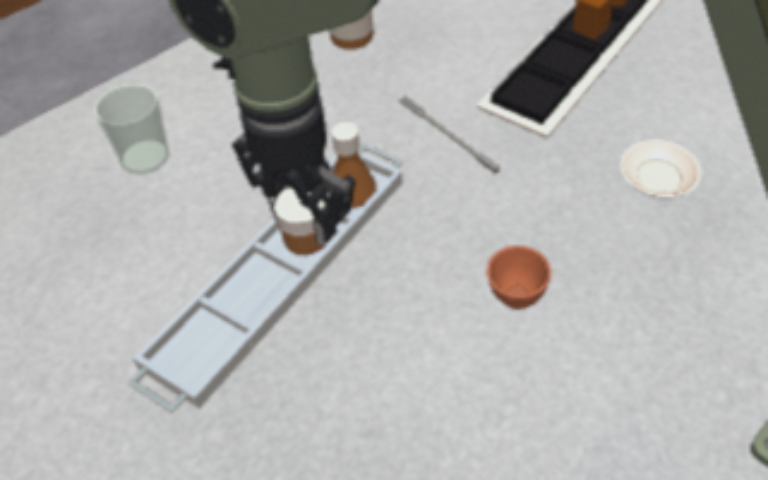

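The flask stands upright at (350,165), and the jar is down in the second bay at (300,225) at the expected height. I'll move the remaining two with a check on the touch height.

Run:
```python
from h import *
release("jar")
for n in("bottle","vial"):
    move(n,1)
    z=sensors.read_state()["eef_pos"][2]
    p,_=optics.grab_frame("side");cv2.imwrite(f"pics/side_{n}.png",cv2.resize(p[150:350,60:380,::-1],None,fx=2.4,fy=2.4))
    if abs(z-V[n][1]-.8)>2: raise SystemExit("touch height off")
    release(n)
ctrl.move_l([546,220,330],vel=150)
ctrl.move_ptp([*RK,330],rot(RA+np.pi/2,-1))
s=sensors.read_state();p,d=optics.grab_frame("wrist");cv2.imwrite("pics/end_w.png",p[:,:,::-1])
C=cam("wrist",s);W=world(d,C)
for n,ht in(("flask",92),("jar",56),("bottle",90),("vial",95)):
    b=bay(V[n][3]);m=(np.hypot(W[...,0]-b[0],W[...,1]-b[1])<28)&(abs(W[...,2]-6-ht)<5)
    print(n,"bay",b.round(1),"cap",W[m].mean(0).round(1) if m.any() else None,m.sum(),"sd z",W[m][:,2].std().round(2))
p,_=optics.grab_frame("side");cv2.imwrite("pics/end_s.png",cv2.resize(p[150:350,60:380,::-1],None,fx=2.4,fy=2.4))
```

```text
released t25.5 pos [554.7 213.3 233.7] w79.3 gf0.0 F [-0.7 -0.6  0.4]
bottle gripped t29.4 pos [ 560.1 -274.5   86.4] w36.3 gf39.7 F [-1.4  0.4  5.8]bad grip
```

The width of 36 mm means the fingertips took the bottle's body. I had the sign wrong: the grasp point is ahead of the TCP, so the TCP belongs 6 mm above it, not below. I'll open, rise, take the cap, and correct the helper.

```bash
sed -i 's/z1=12+h-6;z2=6+h-6/z1=12+h+6;z2=6+h+6/' h.py
python3 - <<'E'
from h import *
s=sensors.read_state();x,y,z=s["eef_pos"]
ctrl.gripper_to(60);ctrl.move_l([x,y,UP],vel=120);
ctrl.move_ptp([545,-236,330],rot(CA+np.pi/2,-1))
s=sensors.read_state();p,d=optics.grab_frame("wrist");cv2.imwrite("pics/car2.png",p[:,:,::-1])
C=cam("wrist",s);W=world(d,C)
for n,ht in(("bottle",90),("vial",95)):
    b=V[n][0];m=(np.hypot(W[...,0]-b[0],W[...,1]-b[1])<30)&(abs(W[...,2]-12-ht)<5)
    print(n,b,W[m].mean(0).round(1),m.sum(),W[m][:,2].std().round(2))
log("")
E
```

```text
bottle (559.4, -274) [ 559.9 -274.2  101.5] 446 0.88
vial (575.8, -351.3) [ 576.  -351.   106.6] 692 0.93
 t32.6 pos [ 544.8 -236.   329.4] w60.0 gf0.0 F [ 0.1  0.3 -0.2]
```

View pics/car2.png

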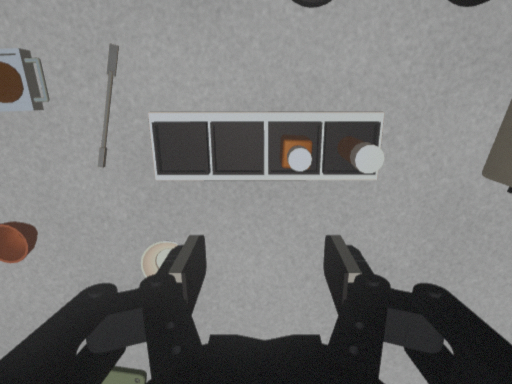

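The bottle stands upright with its cap at (300,159), squared to its socket, and the vial's cap is at (369,158). Both are where I measured them before, so I'll continue.

Run:
```python
from h import *
for n in("bottle","vial"):
    move(n,1)
    z=sensors.read_state()["eef_pos"][2]
    p,_=optics.grab_frame("side");cv2.imwrite(f"pics/side_{n}.png",cv2.resize(p[150:350,60:380,::-1],None,fx=2.4,fy=2.4))
    if abs(z-V[n][1]-12.8)>2: raise SystemExit("touch height off")
    release(n)
ctrl.move_ptp([*RK,330],rot(RA+np.pi/2,-1))
s=sensors.read_state();p,d=optics.grab_frame("wrist");cv2.imwrite("pics/end_w.png",p[:,:,::-1])
C=cam("wrist",s);W=world(d,C)
for n,ht in(("flask",92),("jar",56),("bottle",90),("vial",95)):
    b=bay(V[n][3]);m=(np.hypot(W[...,0]-b[0],W[...,1]-b[1])<28)&(abs(W[...,2]-6-ht)<5)
    print(n,"bay",b.round(1),"cap",W[m].mean(0).round(1) if m.any() else None,m.sum(),"sd z",W[m][:,2].std().round(2))
p,_=optics.grab_frame("side");cv2.imwrite("pics/end_s.png",cv2.resize(p[150:350,60:380,::-1],None,fx=2.4,fy=2.4));log("end")
```

```text
bottle gripped t35.9 pos [ 559.9 -274.4   98. ] w26.8 gf39.5 F [-0.3 -0.8  3. ]
over bay t39.2 pos [538.6 290.6 235. ] w26.1 gf39.4 F [ 0.7 -0.5 -1.4]
touch True nominal z 91 t41.4 pos [537.9 291.5  92.1] w26.6 gf39.9 F [0.2 0.2 4.5]
released t43.2 pos [537.2 291.2 233.6] w55.6 gf0.0 F [-0.6  0.7 -0.8]
vial gripped t47.4 pos [ 576.3 -351.8   98.2] w33.2 gf39.7 F [-0.4  0.3  4.7]
over bay t51.2 pos [521.2 368.7 235. ] w32.6 gf39.7 F [ 0.   0.1 -0.8]
touch True nominal z 91 t53.4 pos [520.5 369.6  92.1] w33.4 gf40.0 F [-0.5 -0.7  4. ]
released t55.2 pos [519.8 369.2 233.5] w61.9 gf0.0 F [ 0.3  0.4 -0.4]
flask bay [572.9 135.4] cap [572.3 136.3  97.5] 446 sd z 1.1
jar bay [555.4 213.5] cap [555.6 213.9  61.6] 1195 sd z 0.83
bottle bay [538.  291.5] cap [537.9 291.   95.5] 431 sd z 0.91
vial bay [520.5 369.6] cap [520.6 368.7 100.4] 661 sd z 0.98
end t56.5 pos [546.3 252.8 329.1] w61.7 gf0.0 F [ 0.7  0.3 -0.1]
```

View pics/end_s.png

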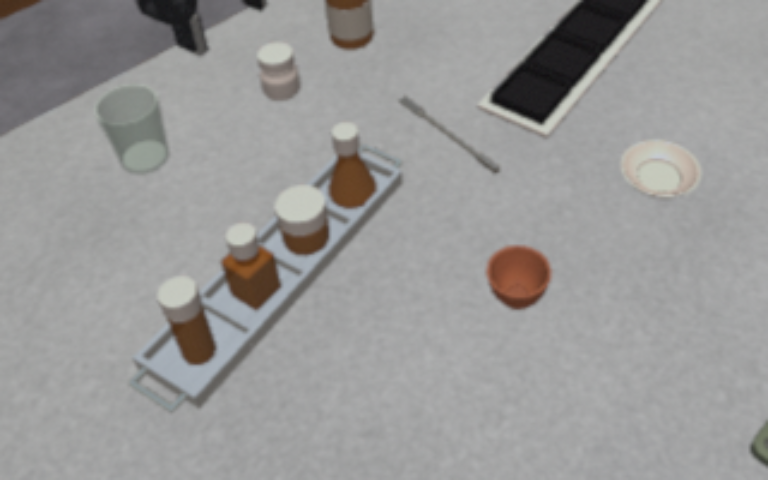

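View pics/end_w.png

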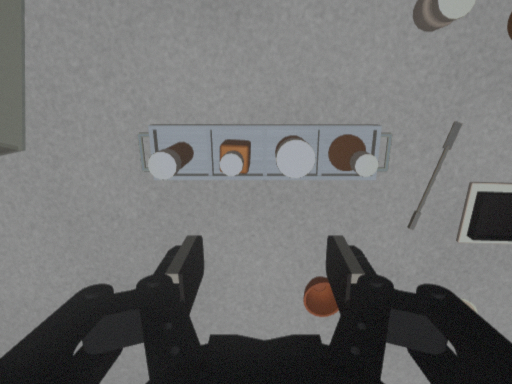

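All four vessels stand upright and centred. In the wrist view the caps are vial (162,165), bottle (231,163), jar (295,158) and flask (366,165), which is the reverse of the socket order. Cap heights match the bay floors.

```bash
python3 -c "
from plant import ctrl
print(ctrl.finish_job())"
```

```text
the job is handed in; nothing more can be done
None
```

All four vessels are standing upright on their bay floors in reverse order, from the robot's left: vial, bottle, jar, flask. I handed the job in at about 57 s; one low first grip on the bottle was let go in its socket and redone on the cap.

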